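# Load a specimen carrier on the inclined test stage and latch it

### The arm

A 6-joint arm with a two-finger parallel gripper is mounted at the origin on the work surface. World frame = base frame: x ahead of the robot, y to its left, z up, the work surface at z = 0. Lengths are in m, angles in degrees, forces in N, time in s.
With the tool pointing down it reaches from about 0.3 to 0.75 m from the base axis. Payload 8.5 kg.
Tool frame: the origin (TCP) lies between the finger pads; the fingertips stand 17 mm ahead of it and the grasp point (between the pads) lies 2 mm behind it (robot.tip_extent is the z of the fingertips in the tool frame, in m); z points along the fingers, y is the line along which they close (so a half turn about z gives the same grasp; the last joint's range is limited). The gripper opens to 88 mm and grips with 3 to 60 N. Pads are 18 mm wide; open, the fingers measure 123 mm over their backs; the gripper's body (75 mm by 187 mm) begins 45 mm behind the grasp point.
Start: joints at [-88.482, 21.807, 74.336, -0, 83.858, -12.336], TCP at [0.132, -0.534, 0.217] pointing down, gripper open.
Joint ranges: [-178.18, 178.18], [-50.72, 133.34], [12.68, 142.11], [-81.47, 261.47], [9.98, 163.14], [-165.26, 165.26]. Speed limits (degrees/s): [136.94, 136.94, 180, 180, 180, 180].

### API

Orientations are given as a 3x3 rotation matrix whose columns are the frame's x, y, z axes.
In Python, from workcell import robot gives the robot as it stands.
- The arm moves only by the tool apply_moves, never from a script. Its argument "targets" is a list that holds one entry, the list of rows, each a list of 4 numbers: the shift along the tool's x, y, z in cm, then the turn about the tool's z in rad. In form: [[[x, y, z, yaw], ...]]. A call has 1 to 12 rows; each row is the pose to reach, as a shift and turn from the pose commanded when the call began, along the tool's axes at that moment; what a row does not reach only later rows make up. A row lasts 1/12 s, in which the tool goes at most 41.7 mm and 7.16 degrees, less where a joint would pass 70% of its speed; a pose out of reach is approached as far as the arm can. A call with a gripper value outside its range is refused whole. "jaw" is the closure, from -1 (fully open) to 1 (shut), set as the call begins (left out, the last holds). The fingers move at their own pace and stop on an object; the grip force is fixed at half the most. Time passes only in rows, so rows that repeat a pose let the fingers close. It gives the time, the measured TCP pose, the force, the opening and the grip force at its end, in the units of the state.
- robot.get_state(): the state, without advancing time (a new reading comes with each control period).
- robot.get_image(name): name is "scene" or "top" or "wrist"; returns a dict with "pixels" (480x640x3 uint8, blue, green, red), "fx", "fy", "cx", "cy" (pixels), "rvec" (rotation vector, rad) and "tvec" (3), from world to camera coordinates, as OpenCV has them. Camera axes: x right, y down, z forward; pixel columns grow to the right and rows downward; lengths in m; the calibration is good to about 2 mm. A picture is of the moment at which its call begins. There is no depth.
- robot.hand_in(): hands the job in; it is judged then, once.
The state is a dict: "clock": time; "qpos": joint angles; "dq": joint speeds; "joint_torque": joint torques, N m; "position": TCP position; "ee_rot": TCP orientation; "contact_force": force on the tool from outside, world axes, zero at the start; "wrist_torque": the same for the moment, N m; "opening": opening from 0.0 (shut) to 1.0 (fully open); "finger_force": force on a finger pad.
Only numpy, scipy, OpenCV 4.12 (cv2) and the standard library are available. Lean on these libraries where they do the work, as an engineer would, in place of code of your own. Each camera call takes 0.05 s, during which the arm holds its last target. There are 200 camera calls.

### The job

Put the specimen carrier (the steel plate with the blue grip) on the sloping bed of the test stage and slide it down the slope under the two blue lips until it is fully home against the end stop; then swing the red latch all the way across behind it to lock it in. Let go of everything, and leave the tape roll, the tin and the brass weight where they stand.

Things in the scene. Friction and masses are not known exactly. Their poses are not given: they have to be found in the camera images.
- carrier: Loose specimen carrier, 0.25 to 0.5 kg, lying flat on the bench: a dark steel plate 110 (its x) x 80 (its y) x 10 mm with two silver foil strips, and on it, centred, a blue upright grip rib 60 (along x) x 16 (along y) mm that stands from z = 10 to z = 50 mm. Origin: centre of the plate's underside; z up. It is the same turned half round about z; either way round is right.
- bed: Sloping aluminium bed of the fixed test stage, 255 x 150 x 10 mm. Origin on its upper surface, about 100 mm above the bench. x points up the slope (25 degrees from level, rising away from the robot; the stage is also turned about the vertical by up to 13 degrees), y across the slope to the left, z square to the surface. It spans x -135 to 120 mm, y -80 to 70 mm.
- load (a point): Point on the bed's surface (bed x = 12 mm, y = 0; bed's axes) in its open part above the slide: with the carrier's origin here and its x axis along the slope it lies flat, clear of the lips, ready to be slid down 77 mm.
- mouth (a point): Middle of the slide's mouth, on the bed's surface (bed x = -80 mm). Below it, blue rails with inner faces at y = +-42.5 mm run down to the end stop, with lips reaching inwards to y = +-34 mm, underside 14 and top 19 mm above the bed: the plate slides in underneath. Above it, steel lead-ins 12 mm high open out to y = +-51 mm at bed x = -47 mm.
- home (a point): Point on the bed's surface (bed x = -65 mm, y = 0; bed's axes) where the carrier's origin lies when it is fully home, its lower edge against the end stop: a dark bar 14 mm high with its face at bed x = -120 mm.
- latch_pivot (a point): Point on the bed's surface on the latch's hinge axis (bed x = 0, y = -62 mm); the axis is the bed's z.
- latch_post (a point): Point on the axis of the latch's red post, 85 mm from the hinge axis, 45 mm above the bed. The post is round, 18 mm across, square to the bed, from 13 to 60 mm above it, near the end of a red bar 14 mm wide (from 3 to 13 mm above the bed, end 101 mm from the hinge axis). Push it or pinch it to swing the latch.
- latch (a joint): Latch angle, rad, growing anticlockwise seen from above. 0: bar points up the slope and 30 degrees outwards (right, -y); 0.52: straight up the slope; 2.09 (stop, locked): straight across to the left (+y), 3 mm behind the upper edge of a carrier fully home. Starts between 0 and 0.45; light friction (2 N at the post), stays where left.
- tape_roll: Bystander: yellow roll 96 mm across, 25 mm high, lying flat. Origin: centre of its underside.
- tin: Bystander: steel tin 72 mm across, 60 mm high, upright. Origin: centre of its underside.
- weight: Bystander: brass balance weight 52 mm across, 55 mm high, upright. Origin: centre of its underside.

How it is judged:
By the outcome, as a careful person would: the job done as asked, in the order asked, and still so for the second after the job is handed in, with the robot touching nothing.
It also fails if it takes over 64 s, if anything falls off the work surface, if the arm or the gripper's body presses on something with over 40 N, if the wrist force passes 120 N, or if a joint passes its speed limit or range.

## Working session

There is one attempt and no reset: what is moved stays moved. The work goes in short steps, Python scripts to look and compute and a tool call to move; the robot and the scene stay as the last step left them, time stands still between calls to the robot, and variables do not carry over. Pictures are saved under pics/ and viewed, at most 10 in all, crops included, and the job is handed in when it is done.

Besides the shell and the picture viewer there is one more tool, called after "Emit:" as name(argument=value, ...) on one line, values as JSON. apply_moves: Moves the arm, as the interface text tells. Its arguments: {"type":"object","properties":{"targets":{"type":"array","items":{"type":"array","items":{"type":"array","items":{"type":"number"}}}},"jaw":{"type":"number"}},"required":["targets"]}

```bash
ls; mkdir -p pics
python3 - <<'E'
from workcell import robot
import cv2,pickle
d={}
for n in("scene","top"):
    r=robot.get_image(n); d[n]=r; cv2.imwrite(f"pics/{n}0.png",r["pixels"]); print(n,r["rvec"],r["tvec"],r["fx"],r["cx"],r["cy"])
pickle.dump(d,open("im0.pkl","wb"))
s=robot.get_state();print(s)
E
```

```text
pics
scene [ 2.07986949  0.59430766 -0.32432376] [-0.44338917 -0.03927766  1.29497392] 448.872755682728 319.8079109786579 243.73443899722847
top [ 2.10829799 -2.16969124  0.16260042] [0.03785611 0.5414481  1.00292621] 437.7288564693389 319.8425664002469 242.56457041575416
{'clock': 0.1, 'qpos': array([-8.84813549e+01,  2.18353131e+01,  7.43783767e+01,  3.45938308e-04,
        8.38601210e+01, -1.23374309e+01]), 'dq': array([ 0.06326368,  0.0649161 , -0.14596342,  0.03723586,  0.07135265,
       -0.04072993]), 'joint_torque': array([ 4.38603252e-03, -4.38649714e+01, -2.24907839e+01,  7.15199579e-02,
        3.42438184e-02, -6.52216636e-05]), 'position': array([ 0.13169233, -0.53370728,  0.21682855]), 'ee_rot': array([[ 9.70900519e-01,  2.39483155e-01, -2.81402449e-05],
       [ 2.39482992e-01, -9.70899705e-01,  1.28794663e-03],
       [ 2.81120166e-04, -1.25720716e-03, -9.99999170e-01]]), 'contact_force': array([0.35331942, 1.2194081 , 0.08309596]), 'wrist_torque': array([ 0.00754644, -0.02580676,  0.02452262]), 'finger_force': 0.0, 'opening': 1.0009368851786666}
```

View pics/scene0.png

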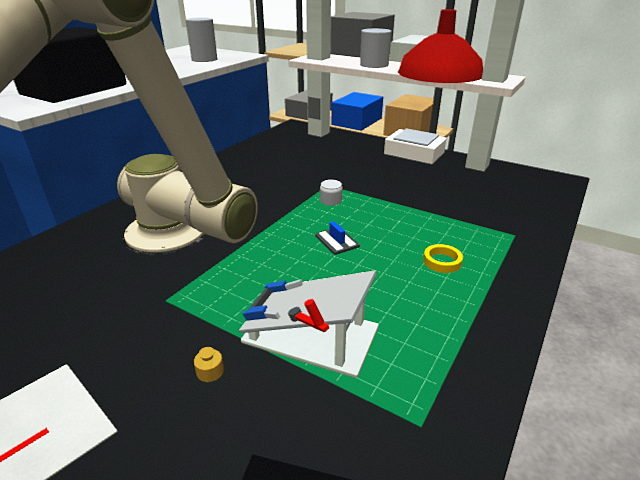

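View pics/top0.png

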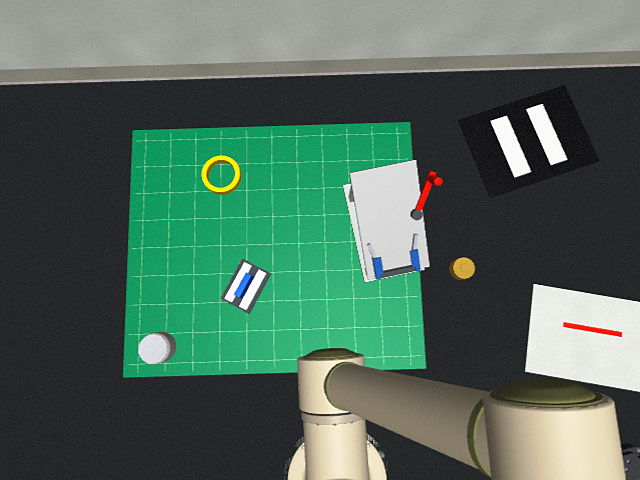

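The scene view shows the carrier at about (337,240) and the stage at (310,310). In the top view the carrier is at (245,286), the stage at (390,220), and the latch post near (435,180). I'll enlarge these areas.

Run:
```python
import pickle,cv2,numpy as np
d=pickle.load(open("im0.pkl","rb"))
def crop(n,u,v,w,h,k):
    c=cv2.resize(d[n]["pixels"][v:v+h,u:u+w],None,fx=k,fy=k,interpolation=cv2.INTER_CUBIC)
    for i in range(0,w,10):
        cv2.line(c,(i*k,0),(i*k,6),(0,0,255),1); cv2.putText(c,str(u+i),(i*k,16),0,.3,(0,0,255),1)
    for j in range(0,h,10):
        cv2.line(c,(0,j*k),(6,j*k),(0,0,255),1); cv2.putText(c,str(v+j),(8,j*k+4),0,.3,(0,0,255),1)
    return c
a=crop("top",340,150,110,140,4);b=crop("top",215,250,60,70,5)
o=np.zeros((560,750,3),np.uint8);o[:,:440]=a;o[:350,445:745]=b
cv2.imwrite("pics/c1.png",o);cv2.imwrite("pics/c2.png",crop("scene",235,265,150,115,5))
```

```text
(no output)
```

View pics/c1.png

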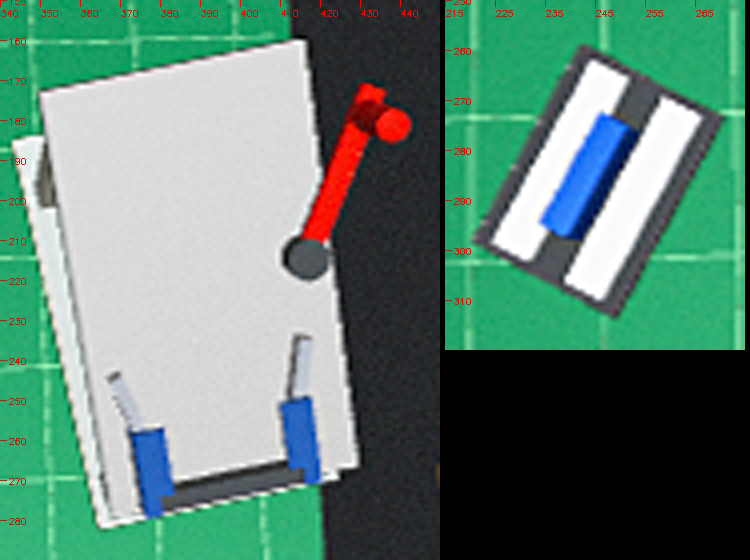

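View pics/c2.png

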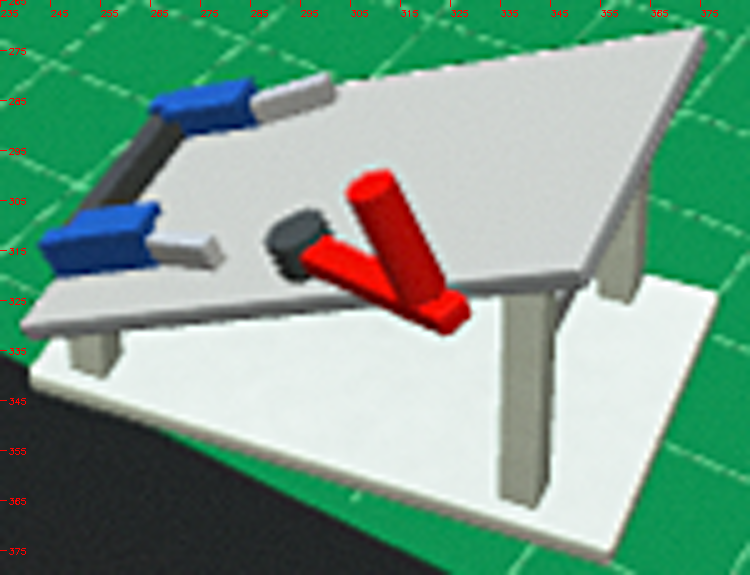

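The top crop shows the bed corners, both lip mouths (about (380,257) and (410,251)) and the post top (438,181). The scene crop shows bed corners at (375,270), (351,319) and (239,329), and the post top at (309,302). Next I fit the poses.

```bash
cat > h.py <<'E'
import numpy as np,cv2
from scipy.optimize import least_squares
from scipy.spatial.transform import Rotation as R
def proj(c,P):
    K=np.array([[c["fx"],0,c["cx"]],[0,c["fy"],c["cy"]],[0,0,1]])
    return cv2.projectPoints(np.float64(P).reshape(-1,1,3),c["rvec"],c["tvec"],K,None)[0][:,0]
def bedR(yaw): return (R.from_euler('z',yaw)*R.from_euler('y',-25,degrees=True)).as_matrix()
def bed(p,P): return np.array(p[:3])+np.atleast_2d(P)@bedR(p[3]).T
def post(a,z=.060):
    t=-np.pi/6+a; return np.array([.085*np.cos(t),-.062+.085*np.sin(t),z])
E
cat > fit.py <<'E'
from h import *; import pickle
d=pickle.load(open("im0.pkl","rb"))
def px(p,k,o): return np.array(o)+(np.array(p)+.5)/k-.5
T=[([.12,.07,0],(40,93)),([.12,-.08,0],(305,40)),([-.135,-.08,0],(358,466)),([-.08,.034,.019],(163,428)),([-.08,-.034,.019],(280,403)),('post',(393,125))]
S=[([.12,.07,0],(703,28)),([.12,-.08,0],(583,272)),([-.135,-.08,0],(22,322)),([-.08,-.034,.019],(158,205)),('post',(371,185))]
def res(p):
    r=[]
    for n,L,k,o in(("top",T,4,(340,150)),("scene",S,5,(235,265))):
        P=[post(p[4]) if isinstance(q,str) else q for q,_ in L]
        r.append(proj(d[n],bed(p,P))-np.array([px(u,k,o) for _,u in L]))
    return np.vstack(r).ravel()
f=least_squares(res,[.5,-.1,.1,0,.2],x_scale=[.1,.1,.1,.1,.1])
print(f.x,np.degrees(f.x[3]));print(f.fun.reshape(-1,2).round(2))
C=np.array([[140,43],[278,117],[172,318],[30,243]])
def cr(p):
    c,s=np.cos(p[2]),np.sin(p[2])
    Q=np.array([[.055,.04],[.055,-.04],[-.055,-.04],[-.055,.04]])@np.array([[c,s],[-s,c]])+p[:2]
    return (proj(d["top"],np.c_[Q,np.full(4,.01)])-[px(u,5,(215,250)) for u in C]).ravel()
g=least_squares(cr,[.4,.2,-.5],x_scale=.1);print(g.x,np.degrees(g.x[2]),g.fun.reshape(-1,2).round(2))
for n in("top","scene"):print(n,-R.from_rotvec(d[n]["rvec"]).as_matrix().T@d[n]["tvec"])
E
python3 fit.py
```

```text
[ 0.58455548 -0.13456472  0.09870678  0.17471533  0.01371999] 10.010450763958058
[[-0.36 -0.52]
 [-0.02 -0.62]
 [ 0.06  0.21]
 [ 0.09  0.1 ]
 [-0.13  0.38]
 [-0.14  0.11]
 [ 0.05 -0.04]
 [-0.43 -0.21]
 [-0.52  0.77]
 [ 0.44 -0.37]
 [ 0.    0.13]]
[ 0.44720321  0.20534273 -0.50594855] -28.988716426906056 [[-0.42 -0.24]
 [ 0.69 -0.06]
 [ 0.16  0.35]
 [-0.43 -0.07]]
top [0.3809056  0.02116332 1.07467351]
scene [ 0.96284191 -0.70605586  0.67045859]
```

```bash
cat >> h.py <<'E'
BED=np.array([0.5846,-0.1346,0.0987,0.17472]); CAR=np.array([.4472,.2053,-.5059])
def tool(targets,s=None):
    """world TCP targets (x,y,z,yaw of tool x) -> move rows"""
    from workcell import robot
    s=s or robot.get_state(); M=s["ee_rot"]; y0=np.arctan2(M[1,0],M[0,0])
    for t in targets:
        dd=M.T@(np.array(t[:3])-s["position"])*100; w=-(t[3]-y0); w=(w+np.pi)%(2*np.pi)-np.pi
        print(dd.round(2),round(w,3))
E
python3 - <<'E'
from h import *
tool([(.447,.205,.20,-.506),(.447,.205,.12,-.506)])
print(bed(BED,[[0,0,.036],[-.065,0,.036],post(0.014,.045)]))
E
```

```text
[ 48.3  -64.17   1.78] 0.748
[ 48.3  -64.16   9.78] 0.748
[[ 0.56961738 -0.13724473  0.13132708]
 [ 0.51160426 -0.1474852   0.10385689]
 [ 0.65008148 -0.2281061   0.17084209]]
```

Emit:
apply_moves(targets=[[[2,-2.7,0,0.03],[4.5,-6,0,0.07],[7,-9.3,0,0.11],[9.5,-12.6,0.2,0.15],[12,-16,0.4,0.19],[14.5,-19.2,0.6,0.23],[17,-22.5,0.8,0.27],[19.5,-26,1,0.31],[22,-29.2,1,0.35],[24.5,-32.5,1,0.39],[27,-35.8,1,0.43],[29.5,-39.2,1,0.47]]], jaw=-1)

```text
clock: 1.1
position: [0.3241, -0.0813, 0.2074]
ee_rot: [[0.973, -0.229, 0.0], [-0.229, -0.973, -0.0], [0.0, 0.0, -1.0]]
contact_force: [0.1, -1.3, -0.6]
opening: 0.997
finger_force: 0.0
```

Emit:
apply_moves(targets=[[[2.2,-3.4,0,0.03],[4.7,-6.7,0.2,0.07],[7.2,-10,0.4,0.11],[9.7,-13.2,0.6,0.15],[12,-16.5,0.8,0.19],[14.5,-19.5,0.8,0.22],[16.5,-22.2,0.8,0.25],[18,-24,0.8,0.278],[18.8,-25,0.8,0.278],[18.8,-25,0.8,0.278]]])

```text
clock: 1.93
position: [0.5649, 0.1192, 0.1982]
ee_rot: [[0.875, -0.483, -0.001], [-0.483, -0.875, 0.0], [-0.001, 0.0, -1.0]]
contact_force: [-0.5, 0.1, -0.3]
opening: 0.999
finger_force: 0.0
```

Run:
```python
from h import *
from workcell import robot
s=robot.get_state();print(s["clock"],s["position"],s["qpos"])
r=robot.get_image("wrist");cv2.imwrite("pics/w1.png",r["pixels"])
c,sn=np.cos(CAR[2]),np.sin(CAR[2])
Q=lambda a,b,z:np.c_[np.array([[a,b],[a,-b],[-a,-b],[-a,b]])@np.array([[c,sn],[-sn,c]])+CAR[:2],np.full(4,z)]
print(proj(r,Q(.055,.04,.01)).round(),proj(r,Q(.03,.008,.05)).round())
tool([(.447,.205,.12,-.506),(.447,.205,.034,-.506)])
```

```text
1.9333 [0.56488954 0.11920969 0.19824521] [1.64883717e-01 2.53725453e+01 7.17450625e+01 1.77744177e-02
 8.29357109e+01 1.19058899e+02]
[[257. 293.]
 [336. 293.]
 [334. 385.]
 [261. 385.]] [[287. 335.]
 [304. 335.]
 [304. 390.]
 [288. 390.]]
[-14.41  -1.95   7.86] 0.001
[-14.4   -1.95  16.46] 0.001
```

View pics/w1.png

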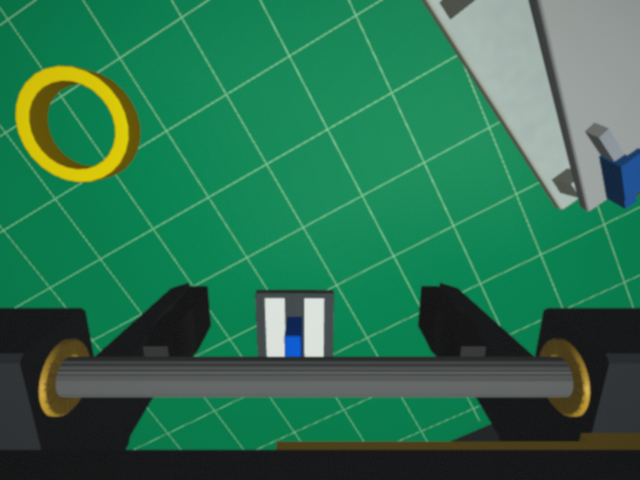

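The wrist view shows the plate spanning x 257–333 with its top edge at row 291, and the rib at x 287–303. This agrees with the fitted pose, so I'll grasp.

Emit:
apply_moves(targets=[[[-2,-0.3,0.4,0],[-5,-0.7,1.5,0],[-8,-1.1,3,0],[-11,-1.5,5,0],[-13.4,-1.8,7,0],[-14.4,-1.95,9,0],[-14.4,-1.95,11.5,0],[-14.4,-1.95,14,0],[-14.4,-1.95,15.8,0],[-14.4,-1.95,16.45,0],[-14.4,-1.95,16.45,0]]])

```text
clock: 2.9
position: [0.4462, 0.2039, 0.0341]
ee_rot: [[0.874, -0.485, -0.003], [-0.485, -0.874, -0.001], [-0.002, 0.002, -1.0]]
contact_force: [0.6, -0.3, 0.2]
opening: 0.997
finger_force: 0.0
```

Emit:
apply_moves(targets=[[[0,0,0,0],[0,0,0,0],[0,0,0,0],[0,0,0,0],[0,0,0,0],[0,0,0,0],[0,0,0,0],[0,0,0,0],[0,0,0,0],[0,0,0,0]]], jaw=1)

```text
clock: 3.73
position: [0.4472, 0.2046, 0.0349]
ee_rot: [[0.875, -0.485, -0.0], [-0.485, -0.875, 0.0], [-0.0, 0.0, -1.0]]
contact_force: [0.1, -0.6, 0.8]
opening: 0.267
finger_force: 0.0
```

Emit:
apply_moves(targets=[[[0,0,-0.6,0],[0,0,-2,0],[0,0,-4,0],[0,0,-7,0],[0,0,-10,0],[0,0,-12.5,0],[0,0,-14.5,0],[0,0,-16,0],[0,0,-16.5,0],[0,0,-16.5,0]]])

```text
clock: 4.57
position: [0.4475, 0.2047, 0.2009]
ee_rot: [[0.875, -0.485, 0.002], [-0.485, -0.875, 0.0], [0.002, -0.002, -1.0]]
contact_force: [-0.1, 0.6, -0.2]
opening: 0.006
finger_force: 0.0
```

Run:
```python
from h import *
print(bed(BED,[[0,0,.036]]))
x,y,z=bed(BED,[[0,0,.036]])[0]
tool([(x,y,.2,BED[3]),(x,y,z+.025,BED[3]),(x,y,z,BED[3])])
```

```text
[[ 0.56961738 -0.13724473  0.13132708]]
[27.26 23.99  0.11] -0.681
[27.25 24.    4.47] -0.681
[27.25 24.    6.97] -0.681
```

The fingers had not finished closing when I lifted. I'll reopen and check whether the carrier moved.

Emit:
apply_moves(targets=[[[-5,0,0,0],[-9,0,0,0],[-12,0,0,0],[-12,0,0,0],[-12,0,0,0],[-12,0,0,0],[-12,0,0,0],[-12,0,0,0]]], jaw=-0.2)

```text
clock: 5.23
position: [0.3432, 0.2623, 0.1994]
ee_rot: [[0.874, -0.486, -0.001], [-0.486, -0.874, -0.0], [-0.0, 0.001, -1.0]]
contact_force: [0.1, 0.3, -0.4]
opening: 0.584
finger_force: 0.0
```

Run:
```python
from workcell import robot
import cv2,pickle,numpy as np
s=robot.get_state();print(s["clock"],s["position"],s["opening"])
d={n:robot.get_image(n) for n in("top","scene")};pickle.dump(d,open("im1.pkl","wb"))
def crop(n,u,v,w,h,k):
    c=cv2.resize(d[n]["pixels"][v:v+h,u:u+w],None,fx=k,fy=k,interpolation=cv2.INTER_CUBIC)
    for i in range(0,w,10): cv2.putText(c,str(u+i),(i*k,10),0,.3,(0,0,255),1)
    for j in range(0,h,10): cv2.putText(c,str(v+j),(0,j*k+4),0,.3,(0,0,255),1)
    return c
o=np.hstack([crop("top",205,240,80,90,5),crop("scene",295,200,75,90,5)])
print(o.shape);cv2.imwrite("pics/c3.png",o)
```

```text
5.2333 [0.34315312 0.26230684 0.19941967] 0.584490376912822
(450, 775, 3)
```

View pics/c3.png

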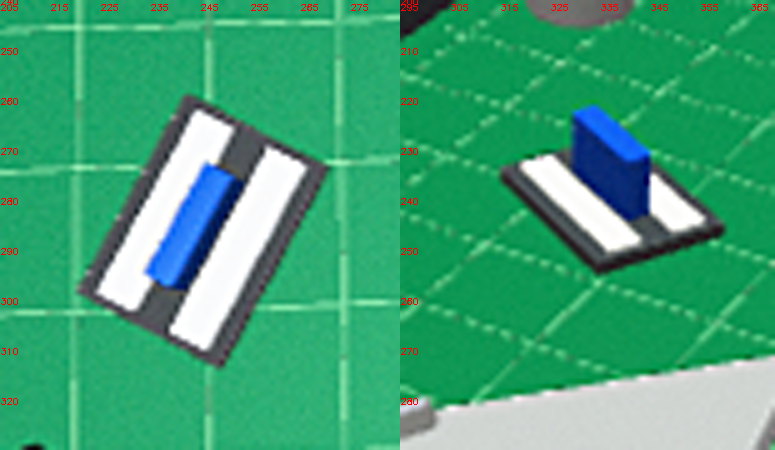

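The carrier's corners are at (243,259), (271,273), (249,314) and (221,298), essentially unmoved. I'll grasp again, with enough closing time.

Emit:
apply_moves(targets=[[[3,0,0,0],[7,0,0.5,0],[10,0,2,0],[12,0,4.5,0],[12,0,8,0],[12,0,11.5,0],[12,0,14.5,0],[12,0,16,0],[12,0,16.5,0],[12,0,16.5,0],[12,0,16.5,0]]])

```text
clock: 6.25
position: [0.448, 0.2046, 0.0355]
ee_rot: [[0.874, -0.485, 0.001], [-0.485, -0.874, 0.0], [0.001, -0.001, -1.0]]
contact_force: [-0.2, 0.8, -0.2]
opening: 0.598
finger_force: 0.0
```

Emit:
apply_moves(targets=[[[0,0,0,0],[0,0,0,0],[0,0,0,0],[0,0,0,0],[0,0,0,0],[0,0,0,0],[0,0,0,0],[0,0,0,0],[0,0,0,0],[0,0,0,0],[0,0,0,0]]], jaw=1)

```text
clock: 7.17
position: [0.4472, 0.2046, 0.0348]
ee_rot: [[0.875, -0.485, -0.0], [-0.485, -0.875, -0.0], [-0.0, 0.0, -1.0]]
contact_force: [-0.3, 0.4, -0.6]
opening: 0.004
finger_force: 0.0
```

Run:
```python
from workcell import robot
import cv2,pickle,numpy as np
d={n:robot.get_image(n) for n in("top","scene","wrist")}
print(robot.tip_extent, robot.get_state()["opening"])
k=5
a=cv2.resize(d["scene"]["pixels"][180:270,295:375],None,fx=5,fy=5);b=cv2.resize(d["wrist"]["pixels"],(400,300));c=np.zeros((450,400,3),np.uint8);c[:300]=b
cv2.imwrite("pics/c4.png",np.hstack([a,c]))
```

```text
0.017 0.007586654045850045
```

View pics/c4.png

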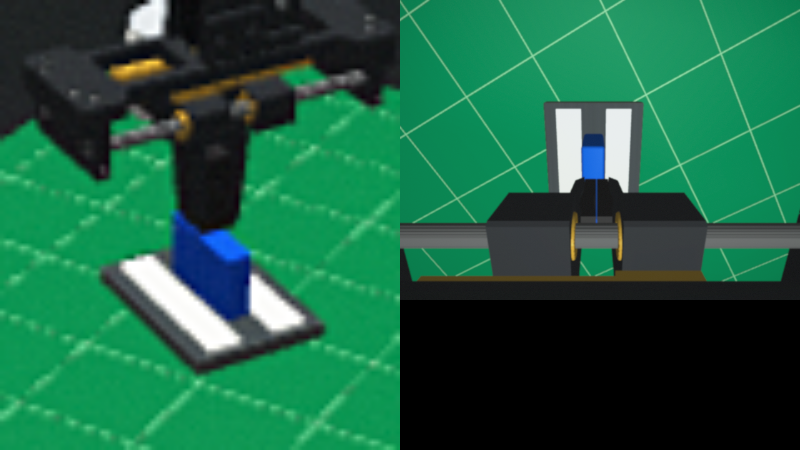

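Run:
```python
from workcell import robot
import cv2,numpy as np
r=robot.get_image("wrist")["pixels"];t=robot.get_image("top")["pixels"]
print(robot.get_state()["finger_force"])
a=cv2.resize(r[200:400,240:400],None,fx=3,fy=3,interpolation=cv2.INTER_CUBIC)
b=cv2.resize(t[240:360,205:265],None,fx=5,fy=5)
cv2.imwrite("pics/c5.png",np.hstack([a,b]))
```

```text
0.0
```

View pics/c5.png

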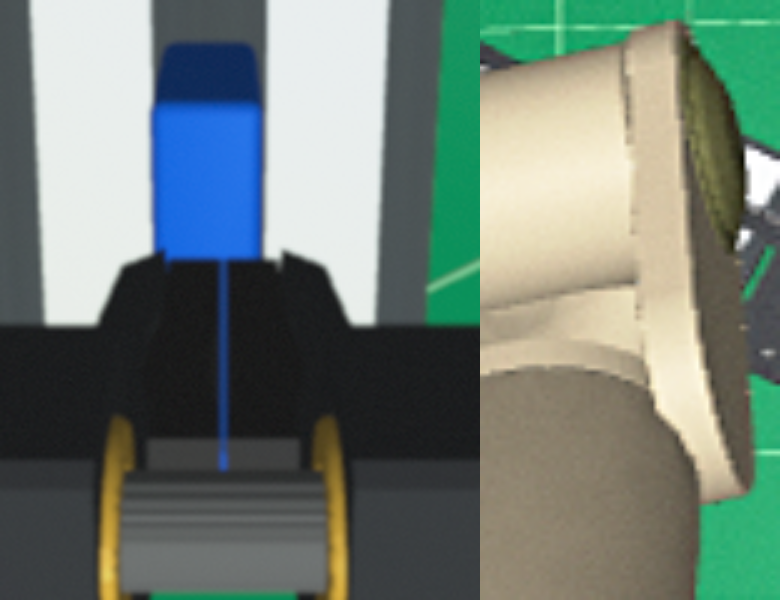

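Run:
```python
from h import *; from workcell import robot
s=robot.get_state();p=s["position"];c=robot.get_image("scene")
cw=robot.get_image("wrist")
for z in(-.017,0,.017,.033,.05,.08): print(z,proj(c,p-[0,0,z+0])[0].round(1) , proj(cw,p-[0,0,z])[0].round(1))
q=[*CAR[:2],0]
for z in (0,.01,.05): print("car",z,proj(c,[q[0],q[1],z])[0],proj(cw,[q[0],q[1],z])[0])
print(p,s["qpos"],-R.from_rotvec(cw["rvec"]).as_matrix().T@cw["tvec"])
```

```text
-0.017 [336.2 225.6] [316.2 299.8]
0 [336.1 231. ] [315.9 284.4]
0.017 [336.  236.3] [315.8 271.5]
0.033 [335.9 241.2] [315.6 261.1]
0.05 [335.8 246.3] [315.5 251.6]
0.08 [335.6 255.2] [315.3 237.8]
car 0 [335.96956984 241.63330798] [314.56685536 260.6040274 ]
car 0.01 [336.03758076 238.57834254] [314.606305   266.81017784]
car 0.05 [336.31570691 226.08526253] [314.80896369 298.69209984]
[0.44722795 0.20462054 0.03484896] [1.07624127e+01 2.89460276e+01 9.81602527e+01 1.93496664e-03
 5.28952055e+01 1.29764952e+02] [0.51115265 0.17036067 0.20467028]
```

Emit:
apply_moves(targets=[[[0,0,-0.5,0],[0,0,-0.5,0],[0,0,-0.5,0],[0,0,-0.5,0],[0,0,-0.5,0],[0,0,-0.5,0],[0,0,-0.5,0],[0,0,-0.5,0]]], jaw=-0.2)

```text
clock: 8.18
position: [0.4472, 0.2046, 0.0398]
ee_rot: [[0.875, -0.485, -0.0], [-0.485, -0.875, 0.0], [-0.0, 0.0, -1.0]]
contact_force: [0.3, -0.1, -0.8]
opening: 0.583
finger_force: 0.0
```

Run:
```python
from workcell import robot
import cv2,numpy as np
s=robot.get_state();print(s["position"],s["opening"])
r=robot.get_image("wrist");t=robot.get_image("scene")["pixels"];print(r["fx"],r["cx"],r["cy"])
a=cv2.resize(r["pixels"][200:420,200:440],None,fx=2,fy=2)
b=cv2.resize(t[180:268,305:369],None,fx=5,fy=5)
cv2.imwrite("pics/c6.png",np.hstack([a,b]))
```

```text
[0.44722296 0.20463232 0.03982101] 0.5832597292193867
382.8526343116367 313.992780562377 238.04579324428803
```

View pics/c6.png

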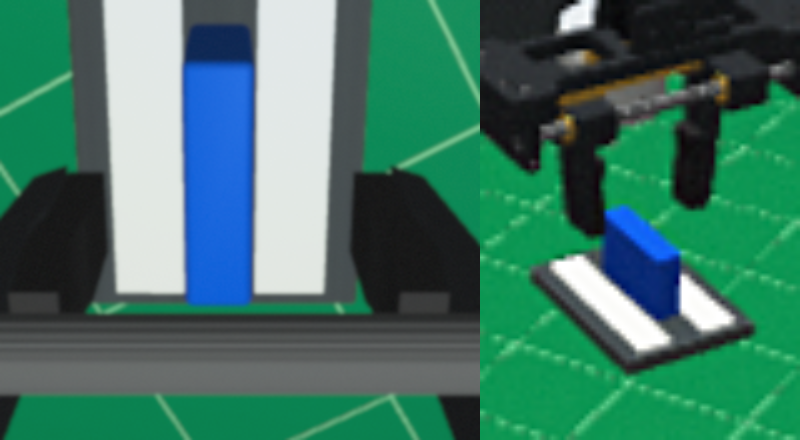

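Run:
```python
from h import *; from workcell import robot
s=robot.get_state();p=s["position"];M=s["ee_rot"];w=robot.get_image("wrist");c=robot.get_image("scene")
h=s["opening"]*.044
f=lambda q:(proj(w,[p+M@[q[0],q[1]-h,q[2]],p+M@[q[0],q[1]+h,q[2]]])-[[252,286],[375.5,287]]).ravel()
g=least_squares(f,[0,0,0]);print("tip front corner in tool frame",g.x,g.fun)
# carrier from wrist rib top: corners far (292..327,230) near(293..326,351)
def k(q):
    a=q[2];X=np.array([np.cos(a),np.sin(a),0]);Y=np.array([-np.sin(a),np.cos(a),0]);o=np.array([q[0],q[1],.05])
    P=[o+.03*X+.008*Y,o+.03*X-.008*Y,o-.03*X-.008*Y,o-.03*X+.008*Y]
    return (proj(w,P)-[[291.5,231],[326.5,231],[326,351.5],[293,351.5]]).ravel()
g=least_squares(k,CAR);print("carrier",g.x,g.fun.round(1))
for dz in(.0,-.01,-.02,-.03): print(dz,[proj(c,p+M@[x,y,dz])[0].round(1) for x,y in((0,-.026),(0,.026),(0.009,.043),(-.009,.043))])
```

```text
tip front corner in tool frame [ 0.00728543 -0.00105521 -0.01937651] [ 2.72344477e-04  5.31587399e-01 -2.72398690e-04 -5.31687707e-01]
carrier [ 0.4482716   0.20755754 -0.50614388] [-1.  -0.6  1.  -0.6  0.3  0.7 -0.3  0.8]
0.0 [array([344.3, 227. ]), array([327.8, 231.8]), array([324., 235.]), array([320.7, 231.9])]
-0.01 [array([344.4, 223.9]), array([327.9, 228.7]), array([324. , 231.8]), array([320.7, 228.7])]
-0.02 [array([344.5, 220.7]), array([327.9, 225.5]), array([324. , 228.6]), array([320.7, 225.5])]
-0.03 [array([344.6, 217.5]), array([327.9, 222.2]), array([324. , 225.3]), array([320.7, 222.3])]
```

The wrist view shows the fingertips about 19 mm behind the reported TCP, not 17 mm ahead of it. So they closed above the rib, and I need to go about 40 mm lower. The rib also sits about 2 mm toward tool −y.

Emit:
apply_moves(targets=[[[0,-0.2,0.5,0],[0,-0.2,1.5,0],[0,-0.2,2.5,0],[0,-0.2,3.2,0],[0,-0.2,3.7,0],[0,-0.2,4,0],[0,-0.2,4,0],[0,-0.2,4,0]]])

```text
clock: 9.05
position: [0.4483, 0.2064, -0.0001]
ee_rot: [[0.875, -0.485, 0.0], [-0.485, -0.875, 0.0], [0.0, -0.0, -1.0]]
contact_force: [0.7, 0.4, 0.2]
opening: 0.598
finger_force: 0.0
```

Emit:
apply_moves(targets=[[[0,0,0,0],[0,0,0,0],[0,0,0,0],[0,0,0,0],[0,0,0,0],[0,0,0,0],[0,0,0,0],[0,0,0,0],[0,0,0,0],[0,0,0,0]]], jaw=1)

```text
clock: 9.88
position: [0.4483, 0.2064, -0.0001]
ee_rot: [[0.875, -0.485, 0.0], [-0.485, -0.875, 0.0], [0.0, -0.0, -1.0]]
contact_force: [1.2, 0.8, 1.0]
opening: 0.176
finger_force: 30.0
```

Gripped (opening 15.5 mm, 30 N). I'll lift and carry it to a hover below the stage for a wrist check.

Emit:
apply_moves(targets=[[[0,0,-0.6,0],[0,0,-2,0],[0,0,-4,0],[0,0,-6.5,0],[0,0,-9,0],[0,0,-11.5,0],[0,0,-13.5,0],[0,0,-14.7,0],[0,0,-15,0]]])

```text
clock: 10.63
position: [0.4485, 0.2064, 0.1517]
ee_rot: [[0.875, -0.485, 0.002], [-0.485, -0.875, 0.0], [0.002, -0.002, -1.0]]
contact_force: [0.2, 0.1, -4.2]
opening: 0.177
finger_force: 30.0
```

Run:
```python
from h import *
tool([(.437,-.161,.15,BED[3])])
```

```text
[16.81 32.69  0.15] -0.681
```

Emit:
apply_moves(targets=[[[0.6,1.2,0,-0.03],[1.9,3.7,0,-0.08],[3.5,6.8,0,-0.15],[5.2,10.1,0,-0.22],[6.9,13.4,0,-0.29],[8.6,16.7,0,-0.36],[10.3,20,0,-0.43],[12,23.3,0,-0.5],[13.6,26.4,0,-0.56],[15.1,29.3,0,-0.62],[16.3,31.6,0.1,-0.665],[16.8,32.7,0.15,-0.681]]])

```text
clock: 11.63
position: [0.4359, -0.1638, 0.1473]
ee_rot: [[0.985, 0.174, -0.002], [0.174, -0.985, 0.0], [-0.002, -0.001, -1.0]]
contact_force: [0.0, 0.0, -3.2]
opening: 0.18
finger_force: 30.0
```

Emit:
apply_moves(targets=[[[0,0,0,0],[0,0,0,0]]])

```text
clock: 11.8
position: [0.4359, -0.1609, 0.1474]
ee_rot: [[0.985, 0.172, -0.002], [0.172, -0.985, 0.002], [-0.002, -0.002, -1.0]]
contact_force: [1.2, -0.3, -4.5]
opening: 0.178
finger_force: 30.0
```

Run:
```python
from workcell import robot
import cv2,pickle
from h import *
s=robot.get_state();print(s["position"],s["ee_rot"])
w=robot.get_image("wrist");pickle.dump((s,w),open("w2.pkl","wb"));cv2.imwrite("pics/w2.png",w["pixels"])
L={"UL":[.12,.07,0],"UR":[.12,-.08,0],"lipL":[-.08,.034,.019],"lipR":[-.08,-.034,.019],"leadL":[-.047,.051,.012],"leadR":[-.047,-.051,.012],"post":post(.014)}
for k,v in L.items():print(k,proj(w,bed(BED,v))[0].round(1))
```

```text
[ 0.43589768 -0.16091323  0.14743402] [[ 0.98508518  0.17205617 -0.00196658]
 [ 0.17205944 -0.98508521  0.00163878]
 [-0.00165529 -0.0019527  -0.99999672]]
UL [  66.6 -559.5]
UR [ 596.5 -561.6]
lipL [257.  130.9]
lipR [372.1 130.6]
leadL [221.4  68.9]
leadR [407.6  68.4]
post [ 737.6 -385.1]
```

View pics/w2.png

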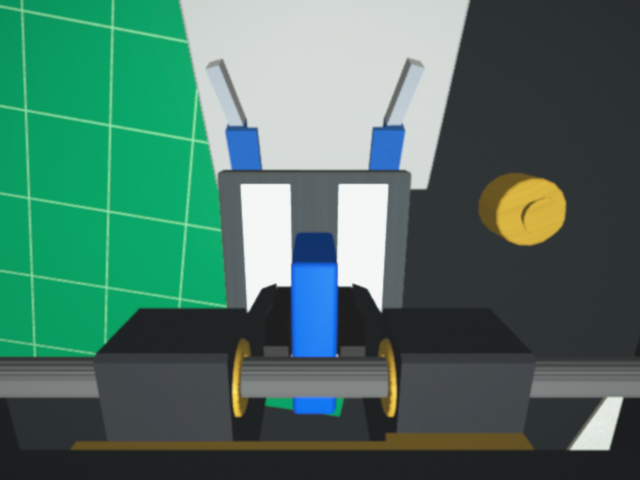

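The lip mouths' inner corners are at (256,128) and (372,127), against predictions of (257,131) and (372,131). The carrier's midline is at about 315 and the lips' at 314, so it is aligned. Next I move above the load area.

Run:
```python
from h import *
t=bed(BED,[.001,0,.037])[0]-[0,0,.037];print(t)
tool([(t[0],t[1],.15,BED[3]),(t[0],t[1],.122,BED[3]),(*t,BED[3])])
```

```text
[ 0.5700937  -0.13716065  0.09565601]
[13.6   0.05 -0.25] -0.001
[13.61  0.05  2.55] -0.001
[13.61  0.05  5.18] -0.001
```

Emit:
apply_moves(targets=[[[0.8,0,-0.2,0],[2.5,0,-0.3,0],[5,0,-0.3,0],[7.5,0,-0.3,0],[10,0,-0.3,0],[12,0,-0.2,0],[13.3,0.05,0.3,0],[13.6,0.05,1.2,0],[13.6,0.05,2,0],[13.6,0.05,2.5,0],[13.6,0.05,2.5,0]]])

```text
clock: 12.77
position: [0.5692, -0.1373, 0.1218]
ee_rot: [[0.985, 0.174, -0.003], [0.174, -0.985, 0.001], [-0.003, -0.002, -1.0]]
contact_force: [-0.4, 0.4, -4.8]
opening: 0.182
finger_force: 30.0
```

Emit:
apply_moves(targets=[[[0,0,0.2,0],[0,0,0.4,0],[0,0,0.6,0],[0,0,0.8,0],[0,0,0.9,0]]])

```text
clock: 13.18
position: [0.5694, -0.1384, 0.1154]
ee_rot: [[0.985, 0.174, -0.002], [0.174, -0.985, -0.001], [-0.002, 0.001, -1.0]]
contact_force: [-11.9, -1.7, 7.1]
opening: 0.181
finger_force: 30.0
```

Emit:
apply_moves(targets=[[[0,0,0.15,0],[0,0,0.3,0],[0,0,0.45,0],[0,0,0.6,0],[0,0,0.6,0]]])

```text
clock: 13.6
position: [0.5681, -0.1386, 0.1091]
ee_rot: [[0.985, 0.173, -0.005], [0.173, -0.985, -0.001], [-0.005, 0.0, -1.0]]
contact_force: [-14.1, -3.0, 6.5]
opening: 0.179
finger_force: 30.0
```

Emit:
apply_moves(targets=[[[0,0,0.2,0],[0,0,0.4,0],[0,0,0.6,0],[0,0,0.8,0],[0,0,0.8,0]]])

```text
clock: 14.02
position: [0.5679, -0.1386, 0.1006]
ee_rot: [[0.985, 0.173, -0.006], [0.173, -0.985, -0.001], [-0.006, -0.0, -1.0]]
contact_force: [-15.8, -3.4, 4.0]
opening: 0.18
finger_force: 30.0
```

Emit:
apply_moves(targets=[[[0,0,0.15,0],[0,0,0.3,0],[0,0,0.4,0],[0,0,0.4,0]]])

```text
clock: 14.35
position: [0.568, -0.1386, 0.0966]
ee_rot: [[0.985, 0.173, -0.005], [0.173, -0.985, -0.001], [-0.005, -0.0, -1.0]]
contact_force: [-14.4, -3.4, 2.3]
opening: 0.175
finger_force: 30.0
```

Emit:
apply_moves(targets=[[[0,0,0.1,0],[0,0,0.2,0],[0,0,0.2,0]]])

```text
clock: 14.6
position: [0.5683, -0.1385, 0.0947]
ee_rot: [[0.985, 0.173, -0.005], [0.173, -0.985, -0.001], [-0.005, -0.0, -1.0]]
contact_force: [-13.0, -2.9, 3.4]
opening: 0.179
finger_force: 30.0
```

Emit:
apply_moves(targets=[[[0,0,0.1,0],[0,0,0.1,0]]])

```text
clock: 14.77
position: [0.5683, -0.1385, 0.0937]
ee_rot: [[0.985, 0.173, -0.005], [0.173, -0.985, -0.001], [-0.005, -0.0, -1.0]]
contact_force: [-13.1, -2.3, 3.5]
opening: 0.181
finger_force: 30.0
```

Emit:
apply_moves(targets=[[[0,0,0.1,0],[0,0,0.15,0],[0,0,0.15,0]]])

```text
clock: 15.02
position: [0.5684, -0.1386, 0.0934]
ee_rot: [[0.985, 0.174, -0.004], [0.174, -0.985, -0.001], [-0.004, 0.001, -1.0]]
contact_force: [-16.1, -1.5, 11.3]
opening: 0.179
finger_force: 30.0
```

Emit:
apply_moves(targets=[[[0,0,0.1,0],[0,0,0.15,0],[0,0,0.15,0]]])

```text
clock: 15.27
position: [0.5685, -0.1386, 0.0933]
ee_rot: [[0.985, 0.174, -0.003], [0.174, -0.985, -0.002], [-0.003, 0.001, -1.0]]
contact_force: [-21.1, -0.6, 22.0]
opening: 0.177
finger_force: 30.0
```

Force now rises steeply, so the plate is flat on the bed. I'll slide it down the slope in steps.

Emit:
apply_moves(targets=[[[-0.2,0,0,0],[-0.54,0,0.15,0],[-0.9,0,0.32,0],[-1.27,0,0.49,0],[-1.63,0,0.66,0],[-1.81,0,0.75,0]]])

```text
clock: 15.77
position: [0.5558, -0.1424, 0.0871]
ee_rot: [[0.985, 0.173, 0.011], [0.174, -0.985, -0.004], [0.01, 0.006, -1.0]]
contact_force: [3.4, 1.1, 17.6]
opening: 0.182
finger_force: 30.1
```

Emit:
apply_moves(targets=[[[-0.36,0,0.12,0],[-0.73,0,0.29,0],[-1.09,0,0.46,0],[-1.45,0,0.63,0],[-1.81,0,0.8,0],[-1.81,0,0.8,0]]])

```text
clock: 16.27
position: [0.5372, -0.1456, 0.0783]
ee_rot: [[0.985, 0.173, 0.008], [0.173, -0.985, -0.004], [0.008, 0.005, -1.0]]
contact_force: [1.0, -1.1, 14.6]
opening: 0.178
finger_force: 30.0
```

Emit:
apply_moves(targets=[[[-0.36,0,0.14,0],[-0.73,0,0.31,0],[-1.09,0,0.48,0],[-1.45,0,0.65,0],[-1.81,0,0.82,0],[-1.81,0,0.82,0]]])

```text
clock: 16.77
position: [0.5197, -0.1488, 0.07]
ee_rot: [[0.985, 0.173, 0.009], [0.173, -0.985, -0.004], [0.008, 0.006, -1.0]]
contact_force: [2.2, -0.2, 14.6]
opening: 0.175
finger_force: 30.0
```

Emit:
apply_moves(targets=[[[-0.27,0,0.1,0],[-0.54,0,0.22,0],[-0.72,0,0.31,0],[-0.72,0,0.31,0]]])

```text
clock: 17.1
position: [0.5192, -0.1491, 0.07]
ee_rot: [[0.985, 0.173, 0.026], [0.173, -0.985, -0.005], [0.024, 0.009, -1.0]]
contact_force: [25.8, 15.4, 26.7]
opening: 0.175
finger_force: 30.0
```

Stopped about 7 mm short, with the plate about 2.5 mm to the right and bearing on the right rail. I'll back off a little, shift left, and go on.

Emit:
apply_moves(targets=[[[0.5,0,-0.2,0],[1,-0.1,-0.42,0],[1,-0.2,-0.42,0],[1,-0.25,-0.42,0],[1,-0.25,-0.42,0]]])

```text
clock: 17.52
position: [0.52, -0.1476, 0.0703]
ee_rot: [[0.985, 0.174, 0.003], [0.174, -0.985, -0.007], [0.002, 0.007, -1.0]]
contact_force: [-8.0, -12.4, 12.1]
opening: 0.182
finger_force: 30.0
```

Emit:
apply_moves(targets=[[[-0.27,0,0.12,0],[-0.54,0,0.24,0],[-0.8,0,0.36,0],[-1,0,0.45,0],[-1,0,0.45,0]]])

```text
clock: 17.93
position: [0.5187, -0.1478, 0.0697]
ee_rot: [[0.985, 0.173, 0.026], [0.173, -0.985, -0.007], [0.024, 0.011, -1.0]]
contact_force: [24.6, 10.0, 24.3]
opening: 0.175
finger_force: 30.0
```

```bash
cat > prof.py <<'E'
from h import *; from workcell import robot
import sys
xs=np.arange(-.03,.0251,.0025)
for n in("scene","top"):
    c=robot.get_image(n); g=c["pixels"]
    print(n,(xs*1e3).astype(float))
    for y in(-.036,-.02,0,.02,.036):
        q=proj(c,bed(BED,np.c_[xs,np.full(len(xs),y),np.full(len(xs),.01)]))
        v=cv2.remap(g,q[:,0].astype(np.float32)[None],q[:,1].astype(np.float32)[None],cv2.INTER_LINEAR)[0]
        print(y,v.mean(1).astype(int))
E
python3 prof.py
```

```text
scene [-3.00000000e+01 -2.75000000e+01 -2.50000000e+01 -2.25000000e+01
 -2.00000000e+01 -1.75000000e+01 -1.50000000e+01 -1.25000000e+01
 -1.00000000e+01 -7.50000000e+00 -5.00000000e+00 -2.50000000e+00
 -1.38777878e-14  2.50000000e+00  5.00000000e+00  7.50000000e+00
  1.00000000e+01  1.25000000e+01  1.50000000e+01  1.75000000e+01
  2.00000000e+01  2.25000000e+01  2.50000000e+01]
-0.036 [ 87  87  84  80  78  81  85  79  62  53  40  90 196 221 215 132  64  64
  71  71  67  64  65]
-0.02 [249 250 252 254 234 157  84  63  53  44  47  86 158 181 159 118 102 100
 104 106 164 210 211]
0 [ 73  75  73  77  81  83  86  74  57  45  46  86 168 213 216 211 210 210
 210 211 210 209 211]
0.02 [251 252 253 252 230 149  82  68  54  45  44  83 164 210 213 211 211 210
 209 209 209 211 210]
0.036 [145 136 128 112  90  79  79  68  91 197 218 213 211 211 210 210 210 210
 209 209 210 211 210]
top [-3.00000000e+01 -2.75000000e+01 -2.50000000e+01 -2.25000000e+01
 -2.00000000e+01 -1.75000000e+01 -1.50000000e+01 -1.25000000e+01
 -1.00000000e+01 -7.50000000e+00 -5.00000000e+00 -2.50000000e+00
 -1.38777878e-14  2.50000000e+00  5.00000000e+00  7.50000000e+00
  1.00000000e+01  1.25000000e+01  1.50000000e+01  1.75000000e+01
  2.00000000e+01  2.25000000e+01  2.50000000e+01]
-0.036 [206 209 213 214 217 219 221 222 222 220 218 217 218 216 216 211 204 195
 154 112 119 155 189]
-0.02 [193 196 199 202 202 207 212 208 180 140 122 146 187 201 196 194 190 192
 191 192 192 193 189]
0 [199 195 192 193 192 193 192 192 193 194 192 193 192 195 200 186 142 100
  90  90  86  88  82]
0.02 [194 197 199 189 150 102  68  66  70  70  76  70  59  54  51  42  50  85
 154 195 205 202 202]
0.036 [ 58  57  71  75  74  70  69  64  72 163 211 203 199 198 198 200 200 203
 203 198 199 200 200]
```

Run:
```python
from h import *; from workcell import robot
c=robot.get_image("scene")
t=proj(c,bed(BED,[-.0012,0,.01]))[0]
f=lambda q:proj(c,bed(BED,[q[0],q[1],0]))[0]-t
print(least_squares(f,[0,0],x_scale=.01).x)
# line of the edge at z=0: x at which edge through (x,*,0) passes t
print([proj(c,bed(BED,[x,.0,0]))[0] for x in(-.015,-.0125,-.01,-.0075)],t)
p=[proj(c,bed(BED,[-.01,y,0]))[0] for y in(-.03,.03)];print(p)
```

```text
[-0.01368596  0.01600259]
[array([304.21344073, 299.11144742]), array([305.24813996, 298.97542824]), array([306.28582352, 298.83901675]), array([307.32650436, 298.70221124])] [307.92477423 294.27578703]
[array([300.13006884, 308.15331939]), array([312.12703142, 290.00065639])]
```

The image profile puts the plate's upper edge at bed x of about −11 to −14 mm (home is −10), so the carrier is home and the rib slipped a little in the grip. I'll relieve the pressure, open slightly to stay inside the lips, and lift.

Emit:
apply_moves(targets=[[[0.3,0,-0.2,0],[0.5,0,-0.4,0],[0.5,0,-0.4,0]]])

```text
clock: 18.33
position: [0.5184, -0.1469, 0.0699]
ee_rot: [[0.985, 0.174, 0.011], [0.174, -0.985, -0.005], [0.01, 0.006, -1.0]]
contact_force: [9.6, -0.7, 5.8]
opening: 0.174
finger_force: 29.9
```

Emit:
apply_moves(targets=[[[0,0,0,0],[0,0,0,0],[0,0,0,0],[0,0,0,0]]], jaw=0.45)

```text
clock: 18.67
position: [0.5143, -0.1453, 0.0673]
ee_rot: [[0.985, 0.174, -0.0], [0.174, -0.985, 0.0], [-0.0, -0.0, -1.0]]
contact_force: [-0.6, 0.9, -0.4]
opening: 0.276
finger_force: 0.0
```

Emit:
apply_moves(targets=[[[0,0,-0.5,0],[0,0,-1.5,0],[0,0,-3,0],[0,0,-5,0],[0,0,-7.5,0],[0,0,-9.5,0],[0,0,-10.5,0],[0,0,-10.5,0]]])

```text
clock: 19.33
position: [0.5154, -0.1457, 0.1754]
ee_rot: [[0.985, 0.174, 0.005], [0.174, -0.985, -0.003], [0.004, 0.003, -1.0]]
contact_force: [0.2, 0.2, 0.5]
opening: 0.274
finger_force: 0.0
```

```bash
python3 prof.py|grep -v "^top" | sed -n 1,8p
python3 - <<'E'
from h import *; from workcell import robot
p=bed(BED,post(.014,.04))[0]; print(p)   # pinch height 40 above bed
x,y,z=p; z-=.037
print(bed(BED,post(0.014,.06))[0])
tool([(x,y,.20,BED[3]),(x,y,z,BED[3])])
E
```

```text
scene [-3.00000000e+01 -2.75000000e+01 -2.50000000e+01 -2.25000000e+01
 -2.00000000e+01 -1.75000000e+01 -1.50000000e+01 -1.25000000e+01
 -1.00000000e+01 -7.50000000e+00 -5.00000000e+00 -2.50000000e+00
 -1.38777878e-14  2.50000000e+00  5.00000000e+00  7.50000000e+00
  1.00000000e+01  1.25000000e+01  1.50000000e+01  1.75000000e+01
  2.00000000e+01  2.25000000e+01  2.50000000e+01]
-0.036 [ 89  89  83  78  79  80  85  78  62  52  40  52 147 211 215 132  64  62
  70  70  65  58  60]
[ 0.6521624  -0.22773878  0.16631056]
[ 0.64383872 -0.22920807  0.18443671]
[12.13 10.52 -2.74] 0.0
[12.13 10.52  4.32] 0.0
```

Run:
```python
from h import *
L=[]
for d,up in((.014,.05),(.014,0),(-.006,0)):
    e=bed(BED,[-.035+d,-.001,.022])[0]+bedR(BED[3])@[0,0,0]
    e=e+.009*np.array([np.cos(BED[3]),np.sin(BED[3]),0]); L.append((e[0],e[1],e[2]-.018+up,BED[3]))
tool(L)
```

```text
[5.16 0.27 3.07] 0.0
[5.16 0.27 8.07] 0.0
[3.35 0.27 8.92] 0.0
```

Emit:
apply_moves(targets=[[[1,0.1,0,0],[3,0.2,0,0],[4.6,0.25,0,0],[5.15,0.25,0.5,0],[5.15,0.25,1.5,0],[5.15,0.25,3,0],[5.15,0.25,5,0],[5.15,0.25,6.8,0],[5.15,0.25,7.8,0],[5.15,0.25,8.05,0],[5.15,0.25,8.05,0]]], jaw=1)

```text
clock: 20.35
position: [0.565, -0.1387, 0.091]
ee_rot: [[0.985, 0.174, -0.002], [0.174, -0.985, 0.001], [-0.002, -0.001, -1.0]]
contact_force: [0.3, -0.3, -0.0]
opening: 0.004
finger_force: 0.0
```

Emit:
apply_moves(targets=[[[-0.3,0,0.14,0],[-0.6,0,0.28,0],[-0.9,0,0.42,0],[-1.2,0,0.56,0],[-1.4,0,0.65,0],[-1.4,0,0.65,0]]])

```text
clock: 20.85
position: [0.5519, -0.1411, 0.0856]
ee_rot: [[0.985, 0.174, 0.001], [0.174, -0.985, 0.0], [0.001, -0.0, -1.0]]
contact_force: [1.3, 1.4, 1.4]
opening: 0.005
finger_force: 1.3
```

Emit:
apply_moves(targets=[[[-0.2,0,0.09,0],[-0.4,0,0.19,0],[-0.6,0,0.28,0],[-0.6,0,0.28,0]]])

```text
clock: 21.18
position: [0.5512, -0.1416, 0.0856]
ee_rot: [[0.985, 0.174, 0.015], [0.174, -0.985, -0.001], [0.014, 0.003, -1.0]]
contact_force: [18.5, 11.3, 12.2]
opening: 0.006
finger_force: 12.4
```

The push met a firm stop with no travel, so the carrier is home. Next, the latch post.

Emit:
apply_moves(targets=[[[0.7,0,-0.6,0],[1.2,0,-1.5,0],[1.4,0,-3,0],[1.4,0,-6,0],[1.4,0,-9,0],[1.4,0,-11,0],[1.4,0,-11.5,0],[1.4,0,-11.5,0]]], jaw=1)

```text
clock: 21.85
position: [0.56, -0.1401, 0.1983]
ee_rot: [[0.985, 0.174, 0.002], [0.174, -0.985, -0.001], [0.002, 0.002, -1.0]]
contact_force: [0.5, 1.3, 0.1]
opening: 0.005
finger_force: 0.0
```

Run:
```python
from h import *; from workcell import robot
B=BED.copy();B[:3]=bed(BED,[.0015,-.001,0])[0]
x,y,z=bed(B,post(.014,.04))[0]; z-=.037
tool([(x,y,.20,BED[3]),(x,y,z,BED[3])])
```

```text
[ 7.68 10.34 -0.14] 0.0
[ 7.67 10.33  6.87] 0.0
```

Emit:
apply_moves(targets=[[[1,1.3,-0.6,0],[3,4,-1,0],[5,6.8,-1,0],[6.8,9.2,-1,0],[7.65,10.35,-1,0],[7.65,10.35,-1,0],[7.65,10.35,-0.5,0],[7.65,10.35,-0.5,0]]], jaw=0.09)

```text
clock: 22.52
position: [0.6521, -0.2275, 0.2002]
ee_rot: [[0.985, 0.174, -0.003], [0.174, -0.985, 0.002], [-0.003, -0.002, -1.0]]
contact_force: [0.3, 0.3, 0.2]
opening: 0.455
finger_force: 0.0
```

Emit:
apply_moves(targets=[[[0,0,1,0],[0,0,2.2,0],[0,0,3.5,0],[0,0,4.8,0],[0,0,6,0],[0,0,7,0],[0,0,7.35,0],[0,0,7.35,0]]])

```text
clock: 23.18
position: [0.6526, -0.2279, 0.128]
ee_rot: [[0.985, 0.174, -0.002], [0.174, -0.985, 0.001], [-0.001, -0.001, -1.0]]
contact_force: [-0.5, -0.0, -0.4]
opening: 0.455
finger_force: 0.0
```

Emit:
apply_moves(targets=[[[0,0,0,0],[0,0,0,0],[0,0,0,0],[0,0,0,0],[0,0,0,0],[0,0,0,0],[0,0,0,0]]], jaw=1)

```text
clock: 23.77
position: [0.6532, -0.2285, 0.1295]
ee_rot: [[0.985, 0.174, 0.001], [0.174, -0.985, -0.0], [0.001, 0.0, -1.0]]
contact_force: [-1.0, 0.5, 4.1]
opening: 0.193
finger_force: 30.0
```

Run:
```python
from h import *; from workcell import robot
M=robot.get_state()["ee_rot"]; A=np.linspace(.014,2.09,19)
P=[M.T@bedR(BED[3])@(post(a)-post(.014))*100 for a in A]
for s in range(0,18,6):
    print([list((P[s+i]-P[s]).round(2)) for i in range(1,7)])
print((M.T@bedR(BED[3])@(post(2.15)-post(2.09))*100).round(2))
```

```text
[[np.float64(0.39), np.float64(-0.88), np.float64(-0.18)], [np.float64(0.68), np.float64(-1.81), np.float64(-0.32)], [np.float64(0.88), np.float64(-2.76), np.float64(-0.41)], [np.float64(0.97), np.float64(-3.74), np.float64(-0.45)], [np.float64(0.96), np.float64(-4.72), np.float64(-0.45)], [np.float64(0.85), np.float64(-5.69), np.float64(-0.4)]]
[[np.float64(-0.21), np.float64(-0.95), np.float64(0.1)], [np.float64(-0.52), np.float64(-1.87), np.float64(0.24)], [np.float64(-0.92), np.float64(-2.74), np.float64(0.43)], [np.float64(-1.41), np.float64(-3.56), np.float64(0.66)], [np.float64(-1.99), np.float64(-4.31), np.float64(0.92)], [np.float64(-2.63), np.float64(-4.98), np.float64(1.22)]]
[[np.float64(-0.71), np.float64(-0.58), np.float64(0.33)], [np.float64(-1.48), np.float64(-1.07), np.float64(0.69)], [np.float64(-2.3), np.float64(-1.46), np.float64(1.07)], [np.float64(-3.15), np.float64(-1.75), np.float64(1.46)], [np.float64(-4.02), np.float64(-1.92), np.float64(1.87)], [np.float64(-4.91), np.float64(-1.98), np.float64(2.28)]]
[-0.46  0.01  0.22]
```

Emit:
apply_moves(targets=[[[0.39,-0.88,-0.18,0],[0.68,-1.81,-0.32,0],[0.88,-2.76,-0.41,0],[0.97,-3.74,-0.45,0],[0.96,-4.72,-0.45,0],[0.85,-5.69,-0.4,0],[0.85,-5.69,-0.4,0]]])

```text
clock: 24.35
position: [0.653, -0.1702, 0.1344]
ee_rot: [[0.985, 0.175, 0.005], [0.175, -0.985, -0.002], [0.004, 0.003, -1.0]]
contact_force: [4.8, 1.0, 6.9]
opening: 0.195
finger_force: 29.9
```

Emit:
apply_moves(targets=[[[-0.21,-0.95,0.1,0],[-0.52,-1.87,0.24,0],[-0.92,-2.74,0.43,0],[-1.41,-3.56,0.66,0],[-1.99,-4.31,0.92,0],[-2.63,-4.98,1.22,0],[-2.63,-4.98,1.22,0]]])

```text
clock: 24.93
position: [0.6163, -0.1268, 0.1212]
ee_rot: [[0.985, 0.174, -0.0], [0.174, -0.985, -0.002], [-0.0, 0.002, -1.0]]
contact_force: [-1.7, -1.4, 5.0]
opening: 0.194
finger_force: 30.0
```

Emit:
apply_moves(targets=[[[-0.71,-0.58,0.33,0],[-1.48,-1.07,0.69,0],[-2.3,-1.46,1.07,0],[-3.15,-1.75,1.46,0],[-4.02,-1.92,1.87,0],[-4.8,-1.98,2.22,0],[-4.8,-1.98,2.22,0]]])

```text
clock: 25.52
position: [0.5657, -0.1153, 0.0989]
ee_rot: [[0.985, 0.174, -0.0], [0.174, -0.985, 0.0], [0.0, -0.0, -1.0]]
contact_force: [-2.3, 1.4, 5.8]
opening: 0.184
finger_force: 30.0
```

Emit:
apply_moves(targets=[[[-0.2,0,0.09,0],[-0.4,0,0.19,0],[-0.6,0,0.28,0],[-0.6,0,0.28,0]]])

```text
clock: 25.85
position: [0.5604, -0.1159, 0.0963]
ee_rot: [[0.985, 0.174, 0.0], [0.174, -0.985, 0.001], [0.0, -0.001, -1.0]]
contact_force: [0.5, 2.9, 7.7]
opening: 0.183
finger_force: 30.1
```

Emit:
apply_moves(targets=[[[0,0,0,0],[0,0,0,0],[0,0,0,0],[0,0,0,0],[0,0,-1.5,0],[0,0,-4,0],[0,0,-7,0],[0,0,-10,0],[0,0,-11,0],[0,0,-11,0]]], jaw=0.09)

```text
clock: 26.68
position: [0.5612, -0.1168, 0.2079]
ee_rot: [[0.985, 0.174, 0.004], [0.174, -0.985, -0.002], [0.004, 0.003, -1.0]]
contact_force: [0.3, -0.8, 0.2]
opening: 0.456
finger_force: 0.0
```

```bash
cat > latch.py <<'E'
from h import *; from workcell import robot
for n in("scene","top"):
    c=robot.get_image(n);b,g,r=[c["pixels"][:,:,i].astype(int) for i in range(3)]
    m=((r>110)&(g<60)&(b<60)).astype(np.uint8)
    if n=="scene": m[:250]=0
    else: m[:,500:]=0
    k,l,st,ce=cv2.connectedComponentsWithStats(m)
    print(n,[(st[i].tolist(),ce[i].round(1).tolist()) for i in range(1,k) if st[i][4]>5])
    for a in(1.7,1.9,2.0,2.09):
        print(a,"top",proj(c,bed(BED,[post(a,.06),post(a,.013)])).round(1).tolist(),
          "end",proj(c,bed(BED,[[.101*np.cos(a-np.pi/6),-.062+.101*np.sin(a-np.pi/6),.013]])).round(1).tolist())
E
python3 latch.py
```

```text
scene [([297, 264, 23, 47, 386], [308.0, 286.9]), ([0, 428, 49, 34, 247], [23.1, 444.4])]
1.7 top [[315.4, 266.2], [325.0, 286.1]] end [[330.3, 281.4]]
1.9 top [[309.4, 266.0], [318.9, 285.6]] end [[323.1, 280.9]]
2.0 top [[306.1, 266.3], [315.6, 285.8]] end [[319.2, 281.2]]
2.09 top [[303.0, 266.7], [312.5, 286.2]] end [[315.6, 281.6]]
top []
1.7 top [[384.9, 211.3], [380.2, 207.0]] end [[373.3, 205.7]]
1.9 top [[383.7, 219.1], [379.1, 214.5]] end [[372.0, 214.6]]
2.0 top [[383.7, 223.0], [379.1, 218.2]] end [[372.1, 219.0]]
2.09 top [[384.1, 226.4], [379.5, 221.5]] end [[372.5, 222.9]]
```

Run:
```python
from h import *
B=BED.copy();B[:3]=bed(BED,[.0015,-.001,0])[0]
L=[]
for d,up in((.025,.07),(.025,0),(0,0)):
    e=bed(B,[.009+d,.022,.028])[0]+.009*np.array([np.cos(B[3]),np.sin(B[3]),0]); L.append((e[0],e[1],e[2]-.018+up,B[3]))
tool(L)
```

```text
[5.05 0.14 1.32] -0.0
[5.06 0.15 8.32] -0.0
[2.79 0.15 9.38] -0.0
```

Emit:
apply_moves(targets=[[[1,0,0,0],[2.5,0.05,0,0],[4,0.1,0,0],[5.05,0.15,0.3,0],[5.05,0.15,1.3,0],[5.05,0.15,3,0],[5.05,0.15,5,0],[5.05,0.15,7,0],[5.05,0.15,8,0],[5.05,0.15,8.3,0],[5.05,0.15,8.3,0]]], jaw=1)

```text
clock: 27.7
position: [0.6097, -0.109, 0.1215]
ee_rot: [[0.985, 0.174, -0.002], [0.174, -0.985, 0.001], [-0.002, -0.001, -1.0]]
contact_force: [-0.2, 0.9, 0.1]
opening: 0.008
finger_force: 0.0
```

Emit:
apply_moves(targets=[[[-0.4,0,0.19,0],[-0.8,0,0.38,0],[-1.2,0,0.57,0],[-1.6,0,0.75,0],[-2,0,0.94,0],[-2.3,0,1.07,0],[-2.3,0,1.07,0]]])

```text
clock: 28.28
position: [0.5871, -0.1131, 0.1119]
ee_rot: [[0.985, 0.174, -0.0], [0.174, -0.985, 0.0], [-0.0, -0.0, -1.0]]
contact_force: [0.4, -0.7, -0.2]
opening: 0.002
finger_force: 0.0
```

Not touching yet; continue.

Emit:
apply_moves(targets=[[[-0.2,0,0.09,0],[-0.4,0,0.19,0],[-0.6,0,0.28,0],[-0.6,0,0.28,0]]])

```text
clock: 28.62
position: [0.5834, -0.1137, 0.1102]
ee_rot: [[0.985, 0.174, 0.005], [0.174, -0.985, 0.0], [0.005, 0.001, -1.0]]
contact_force: [5.7, 3.9, 3.1]
opening: 0.004
finger_force: 3.6
```

Emit:
apply_moves(targets=[[[-0.2,0,0.09,0],[-0.4,0,0.19,0],[-0.4,0,0.19,0]]])

```text
clock: 28.87
position: [0.5828, -0.1139, 0.1101]
ee_rot: [[0.985, 0.174, 0.014], [0.174, -0.985, 0.0], [0.014, 0.002, -1.0]]
contact_force: [17.7, 9.5, 7.9]
opening: 0.006
finger_force: 10.0
```

The latch is hard against its stop. I'll retreat and check.

Emit:
apply_moves(targets=[[[0.8,0,-0.4,0],[1.8,0,-1,0],[2.2,0,-2.5,0],[2.2,0,-5,0],[2.2,0,-8,0],[2.2,0,-11,0],[2.2,0,-12,0],[2.2,0,-12,0]]])

```text
clock: 29.53
position: [0.6003, -0.1113, 0.2297]
ee_rot: [[0.985, 0.174, 0.004], [0.174, -0.985, -0.002], [0.004, 0.003, -1.0]]
contact_force: [-0.3, 0.1, -0.7]
opening: 0.005
finger_force: 0.0
```

```bash
python3 latch.py | sed -n '1p;5p'; python3 prof.py | sed -n '1,10p'
python3 - <<'E'
from h import *;from workcell import robot
s=robot.get_state();print(s["position"],s["contact_force"],s["opening"])
import pickle
d=pickle.load(open("im0.pkl","rb"))
c=robot.get_image("scene")["pixels"].astype(int)
D=np.abs(c-d["scene"]["pixels"].astype(int)).max(2)
for n,(x,y,w,h) in dict(tape=(420,240,46,34),tin=(316,175,30,32),weight=(190,342,36,42)).items(): print(n,(D[y:y+h,x:x+w]>60).sum())
# rib position from rib-top blue in scene
b,g,r=[c[:,:,i] for i in range(3)];m=(b>180)&(r<60)&(g<140);ys,xs=np.nonzero(m[250:330,230:330]);print(xs.min()+230,xs.max()+230,ys.min()+250,ys.max()+250)
C=robot.get_image("scene")
for X in(-.065,-.06):print(X,proj(C,bed(BED,[[X+.03,-.008,.05],[X+.03,.008,.05],[X-.03,.008,.05],[X-.03,-.008,.05]])).round(1).tolist())
E
```

```text
scene [([297, 265, 22, 46, 380], [307.1, 286.8]), ([0, 428, 49, 34, 247], [23.1, 444.4])]
2.09 top [[303.0, 266.7], [312.5, 286.2]] end [[315.6, 281.6]]
scene [-3.00000000e+01 -2.75000000e+01 -2.50000000e+01 -2.25000000e+01
 -2.00000000e+01 -1.75000000e+01 -1.50000000e+01 -1.25000000e+01
 -1.00000000e+01 -7.50000000e+00 -5.00000000e+00 -2.50000000e+00
 -1.38777878e-14  2.50000000e+00  5.00000000e+00  7.50000000e+00
  1.00000000e+01  1.25000000e+01  1.50000000e+01  1.75000000e+01
  2.00000000e+01  2.25000000e+01  2.50000000e+01]
-0.036 [ 87  88  86  83  80  81  84  88  93  96  89  86  92  84  66  54  73 150
 208 215 211 210 211]
-0.02 [250 249 251 253 242 171  85  79  96  88  87  88  86  80  65  54  94 173
 213 214 211 211 209]
[ 0.59888478 -0.1107885   0.22518358] [ 0.55833179 -0.93996117 -0.22139847] -0.0009195225826361797
tape 0
tin 569
weight 0
244 286 278 312
-0.065 [[283.8, 282.2], [287.3, 277.6], [263.9, 281.5], [260.2, 286.0]]
-0.06 [[285.9, 281.9], [289.4, 277.3], [265.8, 281.2], [262.1, 285.7]]
```

Run:
```python
from workcell import robot
import pickle,numpy as np
a=pickle.load(open("im0.pkl","rb"))["top"]["pixels"].astype(int);c=robot.get_image("top")["pixels"].astype(int)
D=np.abs(a-c).max(2)
for n,(x,y,w,h) in dict(tape=(195,148,52,52),tin=(130,325,52,48),weight=(445,250,36,36)).items(): print(n,(D[y:y+h,x:x+w]>60).sum(),D[y:y+h,x:x+w].max())
```

```text
tape 0 39
tin 914 215
weight 0 33
```

Run:
```python
from workcell import robot
import pickle,numpy as np
a=pickle.load(open("im0.pkl","rb"))["top"]["pixels"];b=pickle.load(open("im1.pkl","rb"))["top"]["pixels"];c=robot.get_image("top")["pixels"]
for n,i in(("im0",a),("im1",b),("now",c)):
    print(n);
    for y in range(290,420,10): print(y,[("%d/%d"%(i[y,x].max()-i[y,x].min(),i[y,x].mean())) for x in range(90,260,10)])
print(robot.get_state()["qpos"])
```

```text
im0
290 ['3/35', '9/41', '5/40', '9/38', '138/90', '119/114', '138/93', '142/92', '134/95', '131/98', '131/96', '138/96', '137/99', '117/135', '0/255', '200/143', '2/251']
300 ['1/37', '3/38', '8/40', '6/35', '134/93', '119/129', '144/90', '135/91', '139/92', '137/97', '129/102', '133/99', '139/93', '119/137', '0/255', '9/78', '0/255']
310 ['1/36', '1/37', '8/33', '3/45', '141/90', '111/104', '142/90', '133/95', '128/100', '130/98', '128/101', '139/93', '129/104', '121/116', '129/108', '141/108', '13/62']
320 ['7/41', '5/42', '3/37', '11/40', '145/84', '108/122', '136/93', '147/87', '138/97', '127/103', '133/94', '130/100', '124/107', '111/133', '132/105', '126/105', '131/110']
330 ['6/41', '4/42', '3/41', '5/36', '131/93', '121/104', '139/90', '143/93', '139/98', '130/95', '138/97', '132/101', '134/98', '112/124', '131/101', '140/96', '112/144']
340 ['4/41', '1/42', '2/40', '3/46', '132/93', '148/77', '7/223', '9/223', '4/75', '136/95', '128/101', '133/100', '129/105', '106/131', '127/107', '128/105', '130/108']
350 ['2/37', '8/40', '9/41', '2/38', '135/93', '7/227', '9/222', '7/222
[... 4730 characters left out ...]
', '15/39', '48/201', '46/203', '46/205', '46/207', '44/210', '44/211', '45/209', '43/209', '46/203', '47/199']
390 ['7/32', '4/37', '6/33', '5/37', '3/29', '6/31', '48/196', '47/198', '50/197', '48/202', '47/203', '41/210', '46/207', '44/208', '43/212', '43/212', '44/209']
400 ['6/30', '6/33', '8/32', '4/39', '5/33', '2/39', '46/177', '43/189', '46/192', '49/194', '50/195', '47/200', '48/205', '46/204', '44/206', '43/214', '43/214']
410 ['4/28', '3/42', '3/35', '3/31', '11/36', '3/32', '39/151', '39/166', '44/175', '43/186', '53/190', '50/192', '47/199', '49/200', '48/202', '50/202', '46/204']
[-2.15984274e+01  2.76556825e+01  6.31696208e+01 -1.62327563e-03
  8.92766481e+01  5.83880974e+01]
```

The tin's visible part hasn't moved; the arm is only covering the rest of it. Everything is in place, so I'm handing in.

```bash
python3 -c "
from workcell import robot
print(robot.hand_in())"
```

```text
the job is handed in; nothing more can be done
None
```

I put the carrier on the bed, slid it home under the lips against the end stop, and swung the latch across to its stop. The arm had let go and stood clear at hand-in (about 30 s on the clock). The tape roll and weight are unmoved in the images; the tin was partly hidden by the arm, but the part in view had not moved. The hand-in returned no verdict.

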